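# Close four washed storage jars, each with the lid that fits it

### The arm

A 7-joint arm with a two-finger parallel gripper is mounted at the origin on a cart in front of the work surface, level with it; the furniture and walls round the work are solid. World frame = base frame: x ahead of the robot, y to its left, z up, the work surface at z = 0. Lengths are in m, angles in rad, forces in N, time in s.
With the tool pointing down it reaches from about 0.35 to 0.9 m from the base axis. Payload 8.1 kg.
Tool frame: the origin (TCP) lies between the finger pads; the fingertips stand 22 mm ahead of it and the grasp point (between the pads) lies 3 mm ahead of it (arm.tip_reach is the distance from the TCP to the fingertips, in m); z points along the fingers, y is the line along which they close (so a half turn about z gives the same grasp; the last joint's range is limited). The gripper opens to 92 mm and grips with 3 to 60 N. Pads are 19 mm wide; open, the fingers measure 130 mm over their backs; the gripper's body (75 mm by 190 mm) begins 47 mm behind the grasp point.
Start: joints at [1.032, 0.434, 0.025, 1.573, -0.012, 1.134, -0.075], TCP at [0.264, -0.567, 0.249] pointing down, gripper open.
Joint ranges: [-2.62, 2.62], [-0.44, 2.09], [-1.27, 1.32], [0.08, 2.57], [-1.32, 4.46], [0.12, 2], [-2.74, 2.74]. Speed limits (rad/s): [2.22, 2.22, 3.01, 3.01, 3.14, 3.14, 3.14].

### API

Orientations are given as a rotation vector (axis times angle).
In Python, from cell import telemetry, vision, job, arm gives the robot as it stands. The module is installed in compiled form; this text tells all that it offers.
- The arm moves only by the shell command python3 -m creep 'ROWS' [FORCE]. ROWS is text: rows parted by semicolons, each of 7 numbers parted by spaces: the finger opening in cm, from 0 to 9.18, then the shift along the tool's x, y, z in cm, then the turn, a rotation vector about the tool's x, y, z in degrees. A call has 1 to 5 rows; each row is the pose to reach, as a shift and turn from the pose commanded when the call began, along the tool's axes at that moment; what a row does not reach only later rows make up. A row lasts 1/8 s, in which the tool goes at most 62.5 mm and 10.7 degrees, less where a joint would pass 70% of its speed; a pose out of reach is approached as far as the arm can. A call with a gripper value outside its range is refused whole. The fingers move at their own pace and stop on an object; FORCE is the grip in N (left out, the last holds). Time passes only in rows, so rows that repeat a pose let the fingers close. It gives the time, the measured TCP pose, the force, the opening and the grip force at its end, in the units of the state.
- telemetry.observe(): the state, without advancing time (a new reading comes with each control period).
- vision.get_image(name): name is "scene" or "top"; returns the picture (480x640x3 uint8, red, green, blue); there is no depth.
- vision.camera_info(name): a dict with "fov_y" (degrees; the focal length in pixels is half the picture's height over the tangent of half this angle, whatever the lens; pixels are square), "cx", "cy" (the principal point, pixels), "extrinsics" (4x4, takes a point from camera to world coordinates). Camera axes: x right, y down, z forward; pixel columns grow to the right and rows downward; lengths in m; the calibration is good to about 2 mm. A picture is of the moment at which its call begins. camera_info takes no time and is no camera call.
- job.sign_off(): hands the job in; it is judged then, once.
The state is a dict: "clock": time; "joints": joint angles; "dq": joint speeds; "joint_efforts": joint torques, N m; "position": TCP position; "ee_rot": TCP orientation; "force": force on the tool from outside, world axes, zero at the start; "ft_torque": the same for the moment, N m; "width": opening from 0.0 (shut) to 1.0 (fully open); "gripper_force": force on a finger pad.
Only numpy, scipy, OpenCV 4.12 (cv2) and the standard library are available. Lean on these libraries where they do the work, as an engineer would, in place of code of your own. Each camera call takes 0.05 s, during which the arm holds its last target. There are 200 camera calls.

### The job

The four white storage jars have been washed and are dry: close each one with its own wooden lid, the one that matches its shape and width, so that the lid sits level with its plug fully down in the mouth. Set the lids down rather than dropping them, and leave the jars, the jam jar and the food tin standing where they are.

Things in the scene. Friction and masses are not known exactly. Their poses are not given: they have to be found in the camera images.
- lid_large: Largest round lid: pale wood disc 120 mm in diameter, 9 mm thick; upright knob 26 mm in diameter, 30 mm high; tapered plug below, 12 mm deep, 90 mm across at its foot, 101 mm under the disc. about 130 g. Starts right way up. Origin: centre of the plug's foot, z up; disc at z 12-21 mm, knob at 21-51 mm. Yaw does not matter. Seated: origin 58 mm above its jar's.
- lid_medium: Middle-sized round lid: pale wood disc 98 mm in diameter, 9 mm thick; upright knob 26 mm in diameter, 30 mm high; tapered plug below, 12 mm deep, 68 mm across at its foot, 79 mm under the disc. about 100 g. Starts right way up. Origin: centre of the plug's foot, z up; disc at z 12-21 mm, knob at 21-51 mm. Yaw does not matter. Seated: origin 54 mm above its jar's.
- lid_small: Smallest round lid: pale wood disc 76 mm in diameter, 9 mm thick; upright knob 26 mm in diameter, 30 mm high; tapered plug below, 12 mm deep, 46 mm across at its foot, 57 mm under the disc. about 70 g. Starts right way up. Origin: centre of the plug's foot, z up; disc at z 12-21 mm, knob at 21-51 mm. Yaw does not matter. Seated: origin 46 mm above its jar's.
- lid_square: Square lid: pale wood disc 96 mm square, corners rounded, 9 mm thick; upright knob 26 mm in diameter, 30 mm high; tapered plug below, 12 mm deep, 66 mm across at its foot, 77 mm under the disc. about 110 g. Starts right way up. Origin: centre of the plug's foot, z up; disc at z 12-21 mm, knob at 21-51 mm. x, y square to its sides; fits in any quarter turn. Seated: origin 50 mm above its jar's.
- jar_large: The largest round storage jar: open white stoneware with a bare clay foot, empty, upright and loose on the worktop, 120 mm in diameter, 70 mm high, walls 7 mm thick, mouth 106 mm in diameter; about 850 g. Origin: centre of its underside; z up. Takes the lid that has its own outline and outside width.
- jar_medium: The middle-sized round storage jar: open white stoneware with a bare clay foot, empty, upright and loose on the worktop, 98 mm in diameter, 66 mm high, walls 7 mm thick, mouth 84 mm in diameter; about 650 g. Origin: centre of its underside; z up. Takes the lid that has its own outline and outside width.
- jar_small: The smallest round storage jar: open white stoneware with a bare clay foot, empty, upright and loose on the worktop, 76 mm in diameter, 58 mm high, walls 7 mm thick, mouth 62 mm in diameter; about 450 g. Origin: centre of its underside; z up. Takes the lid that has its own outline and outside width.
- jar_square: The square storage jar: open white stoneware with a bare clay foot, empty, upright and loose on the worktop, 96 mm square, corners rounded, 62 mm high, walls 7 mm thick, mouth 82 mm square; about 700 g. Origin: centre of its underside; z up. Its x and y axes are square to its sides. Takes the lid that has its own outline and outside width.
- jam_jar: Jam jar with its own white screw lid on, 72 mm in diameter, 102 mm high, loose behind the storage jars; not to be moved. Origin: centre of its underside.
- bean_tin: Food tin, 75 mm in diameter, 58 mm high, loose in front of the jars; not to be moved. Origin: centre of its underside.

How it is judged:
By the outcome, as a careful person would: the job done as asked, in the order asked, and still so for the second after the job is handed in, with the robot touching nothing.
It also fails if it takes over 96 s, if anything falls off the work surface, if the arm or the gripper's body presses on something with over 40 N, if the wrist force passes 120 N, or if a joint passes its speed limit or range.

## Working session

There is one attempt and no reset: what is moved stays moved. The work goes in short steps, Python scripts to look and compute and a shell command to move; the robot and the scene stay as the last step left them, time stands still between calls to the robot, and variables do not carry over. Pictures are saved under pics/ and viewed, at most 16 in all, crops included, and the job is handed in when it is done.

```bash
mkdir -p pics
python3 - <<'E'
from cell import telemetry, vision, job, arm
import cv2,numpy as np
for n in("scene","top"):
    im=vision.get_image(n); cv2.imwrite(f"pics/{n}0.png",im[:,:,::-1]); c=vision.camera_info(n); print(n,c)
s=telemetry.observe(); print(s, arm.tip_reach)
E
```

```text
scene {'fov_y': 48.05507005084872, 'cx': 324.39067617195775, 'cy': 236.36023956270466, 'extrinsics': array([[-0.87987315, -0.22469242,  0.41873209, -0.02375592],
       [-0.47509933,  0.43483188, -0.76498488,  0.98380278],
       [-0.01019175, -0.87202899, -0.48934811,  0.66035384],
       [ 0.        ,  0.        ,  0.        ,  1.        ]])}
top {'fov_y': 47.65054597302135, 'cx': 313.5391938833424, 'cy': 245.22583544145763, 'extrinsics': array([[-0.01092077, -0.99533402,  0.0958693 ,  0.40411129],
       [-0.99962203,  0.00844798, -0.02616145,  0.02576203],
       [ 0.02522947, -0.09611877, -0.99505008,  1.25862651],
       [ 0.        ,  0.        ,  0.        ,  1.        ]])}
{'clock': 0.1, 'joints': array([ 1.03241024,  0.43510322,  0.02496955,  1.57400562, -0.01159969,
        1.13401071, -0.07510125]), 'dq': array([-5.31360588e-04, -1.19005777e-03,  5.44314416e-05, -2.17891380e-03,
       -1.01264532e-03,  3.60521681e-04,  1.01007162e-03]), 'joint_efforts': array([ 2.51793790e-03, -6.69129825e+01,  9.87632163e-01, -3.15148044e+01,
       -6.05577766e-02,  3.73353297e-02,  5.56127338e-05]), 'position': array([ 0.26360101, -0.56621569,  0.24805469]), 'ee_rot': array([-3.06604659e+00, -6.78740170e-01,  6.56664528e-04]), 'force': array([0.02675571, 0.27060275, 0.1432079 ]), 'ft_torque': array([ 0.02198802, -0.06412837, -0.03269825]), 'gripper_force': 0.0, 'width': 0.9995655341894867} 0.022
```

View pics/scene0.png

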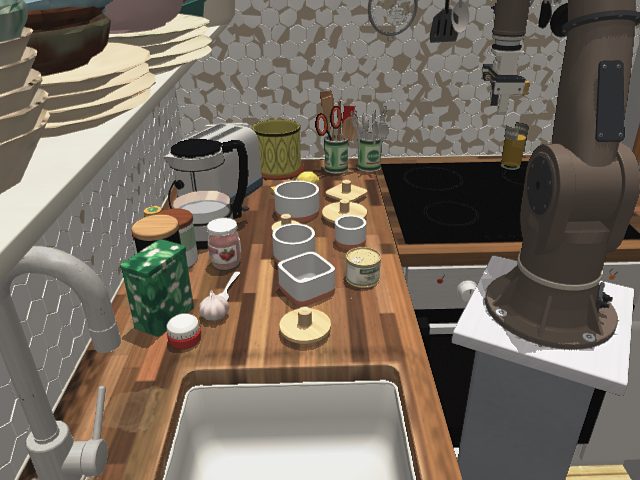

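View pics/top0.png

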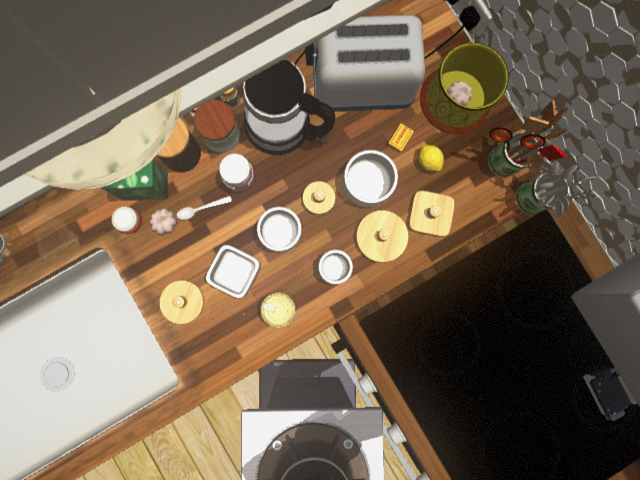

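Top view: lids are large (382,236), medium (181,302), small (319,197) and square (432,213). Jars are large (371,178), medium (279,230), small (335,267) and square (233,271). The jam jar is at (236,172) and the tin at (278,310). I'll enlarge this area for precise readings.

Run:
```python
import cv2
im=cv2.imread("pics/top0.png")
cv2.imwrite("pics/cA.png",cv2.resize(im[200:335,150:310],None,fx=5,fy=5,interpolation=cv2.INTER_CUBIC)[:600])
cv2.imwrite("pics/cB.png",cv2.resize(im[145:290,298:458],None,fx=5,fy=5,interpolation=cv2.INTER_CUBIC)[:600])
cv2.imwrite("pics/cA.png",cv2.resize(im[205:325,150:310],None,fx=5,fy=5,interpolation=cv2.INTER_CUBIC))
cv2.imwrite("pics/cB.png",cv2.resize(im[148:288,298:458],None,fx=4.25,fy=4.25,interpolation=cv2.INTER_CUBIC))
```

```text
(no output)
```

View pics/cA.png

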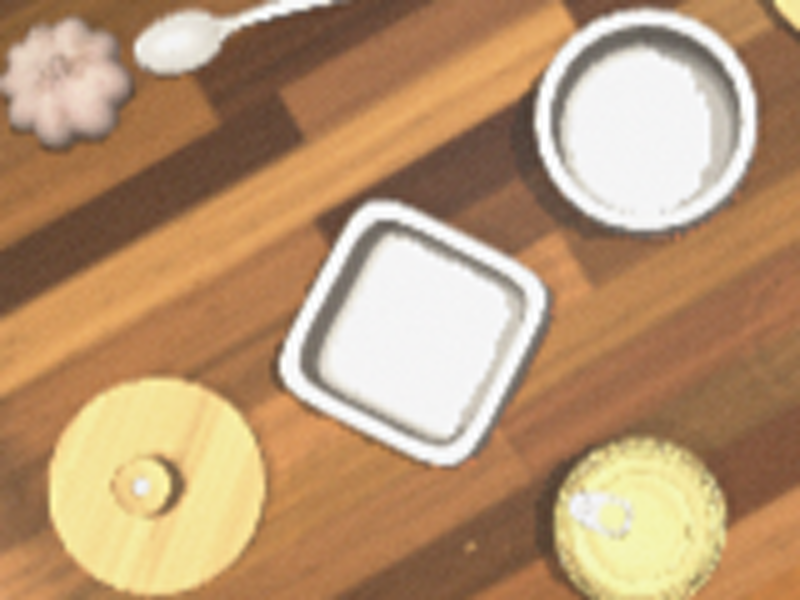

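View pics/cB.png

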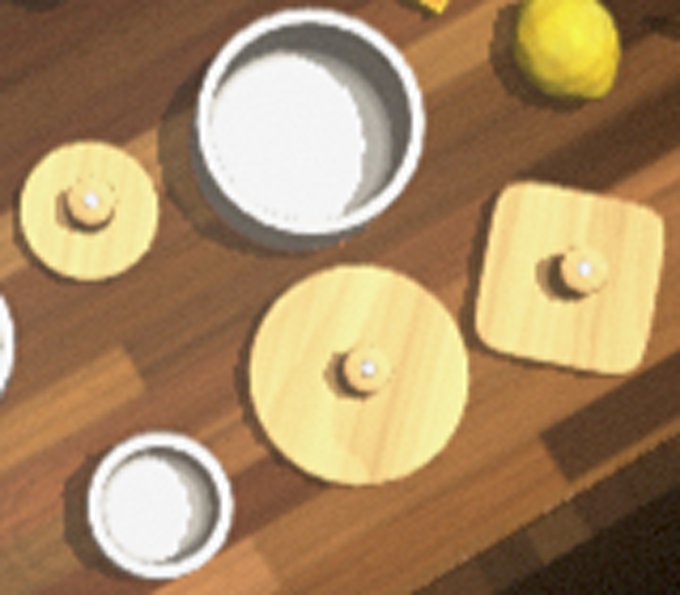

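Crop A (scale 5, origin 150,205) centres: jar_medium rim (645,121), jar_square (415,333), lid_medium disc (157,486). Crop B (scale 4.25, origin 298,148) centres: jar_large (311,122), lid_small (89,211), lid_large (358,375), jar_small (161,505), lid_square (569,278). Next I'll convert these to positions and check the sizes and the knobs.

```bash
cat > h.py <<'E'
import numpy as np,cv2
from cell import telemetry,vision
from scipy.spatial.transform import Rotation as R
def world(cam,uv,z):
    c=vision.camera_info(cam);f=240/np.tan(np.radians(c["fov_y"]/2));T=c["extrinsics"]
    uv=np.atleast_2d(uv).astype(float)
    d=np.c_[(uv[:,0]-c["cx"])/f,(uv[:,1]-c["cy"])/f,np.ones(len(uv))]@T[:3,:3].T
    return T[:3,3]+d*((z-T[2,3])/d[:,2])[:,None]
def pix(cam,P):
    c=vision.camera_info(cam);f=240/np.tan(np.radians(c["fov_y"]/2));T=np.linalg.inv(c["extrinsics"])
    p=T[:3,:3]@np.array(P)+T[:3,3];return f*p[:2]/p[2]+[c["cx"],c["cy"]]
def go(P,yaw):
    "shift (cm) and turn (deg), tool axes, to TCP P pointing down, tool x at yaw deg"
    s=telemetry.observe();Q=R.from_rotvec(s["ee_rot"])
    G=R.from_euler('z',yaw,degrees=True)*R.from_euler('x',180,degrees=True)
    return np.round(Q.inv().apply(np.array(P)-s["position"])*100,2),np.round((Q.inv()*G).as_rotvec(degrees=True),1)
E
python3 - <<'E'
from h import *
A=lambda x,y:((x+.5)/5+149.5,(y+.5)/5+204.5)
B=lambda x,y:((x+.5)/4.25+297.5,(y+.5)/4.25+147.5)
items=dict(jar_medium=(A,534,757,9,233,.066),jar_square=(A,280,550,199,468,.062),lid_medium=(A,48,266,377,595,.021),
jar_large=(B,197,425,8,237,.070),lid_small=(B,19,159,141,280,.021),lid_large=(B,248,469,264,486,.021),jar_small=(B,88,234,432,579,.058),lid_square=(B,474,664,180,376,.021))
for n,(F,l,r,t,b,z) in items.items():
    cx,cy=(l+r)/2,(t+b)/2
    w=world("top",[F(cx,cy),F(l,cy),F(r,cy),F(cx,t),F(cx,b)],z)
    print(n,w[0].round(4),"size",np.linalg.norm(w[1]-w[2]).round(4),np.linalg.norm(w[3]-w[4]).round(4),"scene px",pix("scene",w[0]).round(1), "knob scene",pix("scene",w[0]+[0,0,.03]).round(1))
for n,F,x,y in(("lid_medium",A,144,486),("lid_small",B,91,202),("lid_large",B,367,368),("lid_square",B,584,270)):print("knob",n,world("top",F(x,y),.051).round(4))
im=cv2.imread("pics/top0.png");hsv=cv2.cvtColor(im,cv2.COLOR_BGR2HSV)
for n,m,p,z in(("jar_square",cv2.inRange(hsv,(0,0,150),(180,40,255)),(233,271),.062),("lid_square",cv2.inRange(hsv,(12,60,190),(32,200,255)),(430,213),.021)):
    for c in cv2.findContours(m,0,2)[0]:
        if cv2.contourArea(c)>500 and cv2.pointPolygonTest(c,p,False)>0:
            P=world("top",c[:,0],z)[:,:2];print(n,cv2.minAreaRect((P*1000).astype(np.float32)))
E
```

```text
jar_medium [0.5561 0.071  0.066 ] size 0.0984 0.0997 scene px [293.6 232.5] knob scene [293.1 220.8]
jar_square [0.4634 0.1726 0.062 ] size 0.1181 0.1181 scene px [306.5 265.1] knob scene [306.1 252.7]
lid_medium [0.3979 0.2932 0.021 ] size 0.0976 0.0977 scene px [305.2 322.3] knob scene [304.7 309.5]
jar_large [ 0.6717 -0.135   0.07  ] size 0.1201 0.1223 scene px [296.5 188.4] knob scene [296.1 178. ]
lid_small [ 0.6348 -0.0196  0.021 ] size 0.0761 0.0765 scene px [286.2 225.7] knob scene [285.7 215.1]
lid_large [ 0.5437 -0.1644  0.021 ] size 0.12 0.1209 scene px [344.3 210.3] knob scene [344.4 200. ]
jar_small [ 0.4719 -0.0539  0.058 ] size 0.0762 0.0766 scene px [350.6 220.9] knob scene [350.7 209.7]
lid_square [ 0.5959 -0.2807  0.021 ] size 0.1041 0.1079 scene px [346.1 190.4] knob scene [346.2 180.7]
knob lid_medium [[0.3981 0.2924 0.051 ]]
knob lid_small [[ 0.6337 -0.0196  0.051 ]]
knob lid_large [[ 0.544  -0.1644  0.051 ]]
knob lid_square [[ 0.5955 -0.2814  0.051 ]]
jar_square ((464.57208251953125, 173.26513671875), (95.90971374511719, 96.62821960449219), 62.995845794677734)
lid_square ((596.8685302734375, -281.7828674316406), (95.65608215332031, 97.24848937988281), 78.17562103271484)
```

Sizes and knobs agree to about 1 mm. The square lid must turn −15° relative to its grasp. I'll approach it first.

Run:
```python
from h import *
print(go([.596,-.281,.13],25),go([.596,-.281,.046],25))
```

```text
(array([ 42.17, -11.81,  11.82]), array([-0.1,  0. , -0. ])) (array([ 42.17, -11.8 ,  20.22]), array([-0.1,  0. , -0. ]))
```

```bash
python3 -m creep '5 5.5 -1.5 1 0 0 0;5 11 -3 2 0 0 0;5 16 -4.5 3 0 0 0;5 21 -6 4 0 0 0;5 21 -6 4 0 0 0' 25 && python3 -m creep '5 5.5 -1.5 1.5 0 0 0;5 11 -3 3 0 0 0;5 16 -4.5 5 0 0 0;5 21.2 -5.8 7.8 0 0 0;5 21.2 -5.8 7.8 0 0 0' && python3 -c "
from h import *
cv2.imwrite('pics/t1.png',cv2.resize(vision.get_image('top')[130:290,330:530,::-1],None,fx=4,fy=3.75*1.0667/1.0667))
print(go([.596,-.281,.046],25),telemetry.observe()['joints'].round(2))"
```

```text
clock: 0.72
position: [0.4326, -0.4186, 0.2075]
ee_rot: [-3.061, -0.691, -0.002]
force: [-0.3, -0.0, 1.4]
width: 0.554
gripper_force: 0.0
clock: 1.35
position: [0.5984, -0.2764, 0.1279]
ee_rot: [-3.061, -0.688, 0.002]
force: [-0.2, -0.7, 0.2]
width: 0.544
gripper_force: 0.0
(array([-0.12,  0.1 ,  8.3 ]), array([-0.1,  0.1,  0.2])) [ 0.4   0.6  -0.06  1.61  0.04  0.94 -0.81]
```

```bash
python3 -m creep '5 -.1 .1 3 0 0 0;5 -.1 .1 6 0 0 0;5 -.1 .1 8.2 0 0 0;5 -.1 .1 8.2 0 0 0;5 -.1 .1 8.2 0 0 0' && python3 -m creep '0 0 0 0 0 0 0;0 0 0 0 0 0 0;0 0 0 0 0 0 0;0 0 0 0 0 0 0;0 0 0 0 0 0 0' 25 && python3 -m creep '0 0 0 -2 0 0 0;0 0 0 -5 0 0 0;0 0 0 -9 0 0 0;0 0 0 -13 0 0 0;0 0 0 -13 0 0 0'
python3 - <<'E'
from h import *
im=vision.get_image('top');cv2.imwrite('pics/t2.png',cv2.resize(im[160:300,340:500,::-1],None,fx=4,fy=4))
s=telemetry.observe();print(s['position'].round(4),s['ee_rot'])
print(go([.464,.173,.18],9.8))
E
```

```text
clock: 2.02
position: [0.5961, -0.2844, 0.05]
ee_rot: [3.067, 0.676, 0.001]
force: [0.7, -0.0, 0.2]
width: 0.548
gripper_force: 0.0
clock: 2.65
position: [0.5963, -0.2829, 0.0492]
ee_rot: [3.067, 0.679, 0.001]
force: [-1.0, 0.3, 6.0]
width: 0.281
gripper_force: 25.0
clock: 3.28
position: [0.5982, -0.2837, 0.1836]
ee_rot: [3.063, 0.678, 0.01]
force: [0.6, 0.2, -1.2]
width: 0.277
gripper_force: 25.0
[ 0.597  -0.2832  0.1812] [3.06521585 0.67849824 0.00498574]
(array([ 7.200e+00, -4.697e+01,  1.000e-02]), array([ 0.1, -0.2, 15.2]))
```

View pics/t2.png

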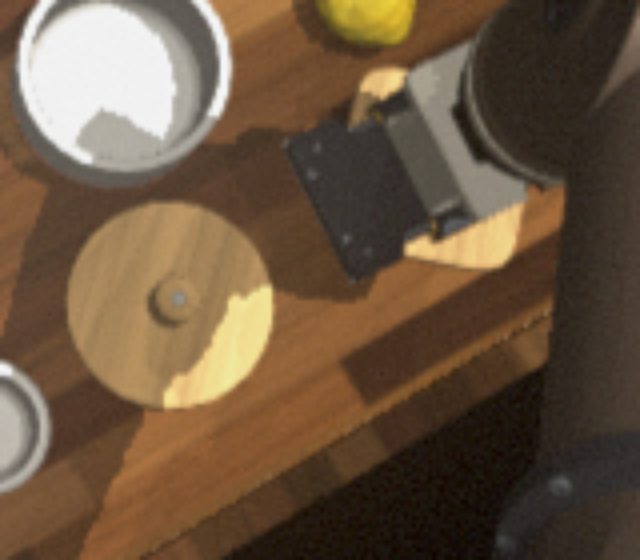

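The square lid is held by its knob at about (440,170) in the crop. I'll carry it to the square jar, turning it on the way.

```bash
python3 -m creep '0 .7 -4.5 0 0 0 0;0 1.6 -10 0 0 0 0;0 2.5 -15.5 0 0 0 0;0 3.2 -20.5 0 0 0 0;0 3.6 -23.4 0 0 0 0' && python3 -m creep '0 .9 -5.5 0 0 0 4;0 1.7 -11 0 0 0 8;0 2.5 -16.5 0 0 0 12;0 3.2 -21 0 0 0 15.2;0 3.6 -23.5 0 0 0 15.2' && python3 -m creep '0 0 0 1 0 0 0;0 0 0 1 0 0 0;0 0 0 1 0 0 0'
python3 - <<'E'
from h import *
im=vision.get_image('top');cv2.imwrite('pics/t3.png',cv2.resize(im[200:340,150:310,::-1],None,fx=4,fy=4))
im=vision.get_image('scene');cv2.imwrite('pics/s3.png',cv2.resize(im[190:330,240:400,::-1],None,fx=4,fy=4))
print(go([.464,.173,.099],9.8))
E
```

```text
clock: 3.95
position: [0.5282, -0.0525, 0.178]
ee_rot: [-3.065, -0.683, 0.003]
force: [-0.2, -1.1, -0.7]
width: 0.276
gripper_force: 25.0
clock: 4.58
position: [0.4616, 0.1751, 0.1781]
ee_rot: [-3.13, -0.271, 0.003]
force: [-0.2, 0.2, -1.2]
width: 0.273
gripper_force: 25.0
clock: 4.95
position: [0.4635, 0.1714, 0.1684]
ee_rot: [3.13, 0.264, -0.001]
force: [0.3, -0.4, -0.0]
width: 0.274
gripper_force: 25.0
(array([ 0.04, -0.12,  6.98]), array([ 0. , -0. , -0.1]))
```

View pics/s3.png

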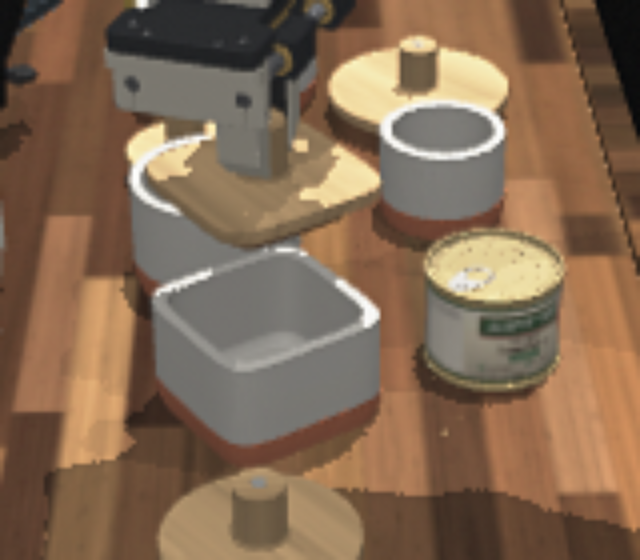

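The lid hangs level over the square jar: its corners are at crop x 147–381 and the jar's at 153–380. I'll lower it.

```bash
python3 -m creep '0 0 0 2.5 0 0 0;0 0 0 4.5 0 0 0;0 0 0 5.5 0 0 0;0 0 0 6.2 0 0 0;0 0 0 6.2 0 0 0' && python3 -m creep '0 0 0 .3 0 0 0;0 0 0 .6 0 0 0;0 0 0 .8 0 0 0;0 0 0 .8 0 0 0'
python3 - <<'E'
from h import *
im=vision.get_image('scene');cv2.imwrite('pics/s4.png',cv2.resize(im[200:310,250:380,::-1],None,fx=5,fy=5))
print(go([.464,.173,.099],9.8))
E
```

```text
clock: 5.68
position: [0.4635, 0.1726, 0.1067]
ee_rot: [3.13, 0.267, -0.0]
force: [-0.6, 0.2, -0.7]
width: 0.278
gripper_force: 25.0
clock: 6.18
position: [0.4635, 0.1728, 0.0991]
ee_rot: [3.13, 0.267, 0.0]
force: [-2.0, -0.8, 4.3]
width: 0.28
gripper_force: 25.0
(array([ 0.06, -0.02,  0.01]), array([ 0., -0., -0.]))
```

View pics/s4.png

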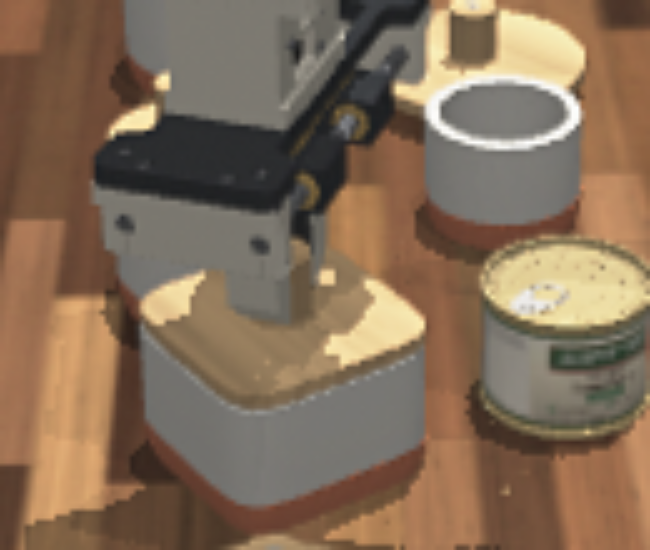

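The square lid is seated flush. I'll release and go to the large lid.

```bash
python3 -m creep '5 0 0 0 0 0 0;5 0 0 0 0 0 0;5 0 0 0 0 0 0;5 0 0 -2 0 0 0;5 0 0 -6 0 0 0' && python3 -m creep '5 0 1 -2.5 0 0 0;5 .5 6.5 -2.5 0 0 0;5 1 12.5 -2.5 0 0 0;5 1.5 18.5 -2.5 0 0 0;5 1.5 18.5 -2.5 0 0 0' && python3 -m creep '5 .1 4 0 0 0 0;5 .2 9 0 0 0 0;5 .4 13.5 0 0 0 0;5 .6 16.1 0 0 0 0;5 .6 16.1 0 0 0 0' && python3 -m creep '5 0 0 2 0 0 0;5 0 0 4 0 0 0;5 0 0 4 0 0 0;5 0 0 4 0 0 0'&& python3 -c "
from h import *
print(go([.544,-.1644,.049],9.8))"
```

```text
clock: 6.85
position: [0.4624, 0.1722, 0.1581]
ee_rot: [3.129, 0.267, -0.005]
force: [-0.0, 0.4, -0.1]
width: 0.544
gripper_force: 0.0
clock: 7.48
position: [0.5102, -0.0128, 0.1836]
ee_rot: [3.129, 0.254, 0.0]
force: [-0.9, 0.2, 0.2]
width: 0.548
gripper_force: 0.0
clock: 8.1
position: [0.5429, -0.1664, 0.1835]
ee_rot: [3.13, 0.263, -0.0]
force: [-0.0, -0.1, 0.2]
width: 0.55
gripper_force: 0.0
clock: 8.6
position: [0.5432, -0.1638, 0.1444]
ee_rot: [-3.13, -0.269, -0.001]
force: [1.1, -0.5, 1.2]
width: 0.546
gripper_force: 0.0
(array([0.06, 0.08, 9.54]), array([-0., -0.,  0.]))
```

```bash
python3 -m creep '5 .06 .08 3.5 0 0 0;5 .06 .08 7 0 0 0;5 .06 .08 9 0 0 0;5 .06 .08 9.5 0 0 0;5 .06 .08 9.5 0 0 0' && python3 -m creep '0 0 0 0 0 0 0;0 0 0 0 0 0 0;0 0 0 0 0 0 0;0 0 0 0 0 0 0;0 0 0 0 0 0 0' 25 && python3 -m creep '0 0 0 -2 0 0 0;0 0 0 -5 0 0 0;0 0 0 -8 0 0 0;0 0 0 -11 0 0 0;0 0 0 -11 0 0 0' && python3 -m creep '0 4 -.2 0 0 0 0;0 8 -.4 0 0 0 0;0 11.5 -.6 0 0 0 0;0 13.2 -.7 0 0 0 0;0 13.2 -.7 0 0 0 0' && python3 -m creep '0 0 0 1 0 0 0;0 0 0 1 0 0 0;0 0 0 1 0 0 0'
python3 - <<'E'
from h import *
im=vision.get_image('scene');cv2.imwrite('pics/s5.png',cv2.resize(im[130:250,240:380,::-1],None,fx=5,fy=5))
print(go([.6728,-.135,.107],9.8))
E
```

```text
clock: 9.22
position: [0.5441, -0.1654, 0.0495]
ee_rot: [3.13, 0.268, 0.002]
force: [-0.4, 0.4, -0.6]
width: 0.545
gripper_force: 0.0
clock: 9.85
position: [0.5438, -0.1655, 0.0492]
ee_rot: [3.13, 0.267, 0.001]
force: [-0.8, 0.3, 5.9]
width: 0.274
gripper_force: 25.0
clock: 10.48
position: [0.5448, -0.1657, 0.1607]
ee_rot: [3.129, 0.267, 0.006]
force: [-0.1, 0.3, -1.3]
width: 0.278
gripper_force: 25.0
clock: 11.1
position: [0.6725, -0.1351, 0.1567]
ee_rot: [-3.129, -0.269, 0.003]
force: [-0.9, 0.0, -1.4]
width: 0.278
gripper_force: 25.0
clock: 11.48
position: [0.6719, -0.1365, 0.1486]
ee_rot: [3.13, 0.266, -0.001]
force: [-0.5, 0.7, -1.1]
width: 0.277
gripper_force: 25.0
(array([ 0.09, -0.13,  4.19]), array([ 0. , -0. , -0.1]))
```

View pics/s5.png

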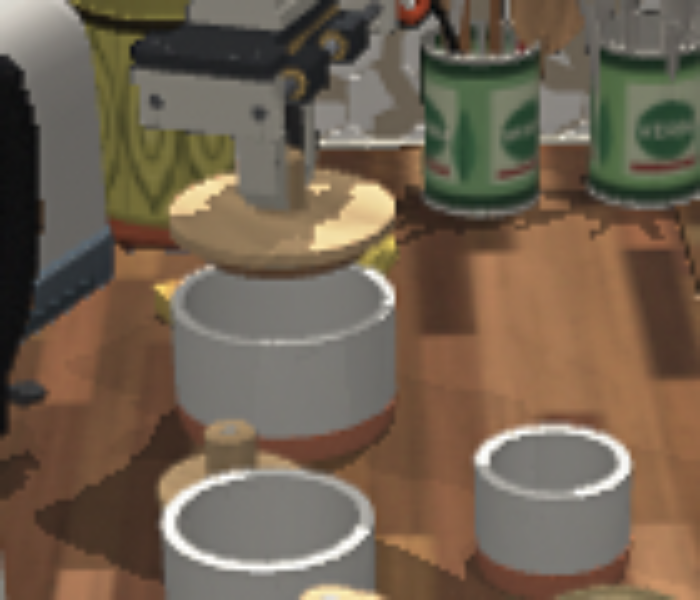

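The large lid hangs centred over its jar: lid x 169–396, rim 172–397. I'll lower it.

```bash
python3 -m creep '0 .05 -.07 1.3 0 0 0;0 .05 -.07 2.4 0 0 0;0 .05 -.07 3.2 0 0 0;0 .05 -.07 3.7 0 0 0;0 .05 -.07 4 0 0 0' && python3 -m creep '0 0 0 .1 0 0 0;0 0 0 .2 0 0 0;0 0 0 .2 0 0 0;0 0 0 .2 0 0 0'
python3 - <<'E'
from h import *
im=vision.get_image('scene');cv2.imwrite('pics/s6.png',cv2.resize(im[150:230,250:360,::-1],None,fx=5,fy=5))
print(go([.6728,-.135,.107],9.8))
E
```

```text
clock: 12.15
position: [0.6728, -0.1353, 0.1083]
ee_rot: [3.13, 0.267, -0.0]
force: [0.1, 0.0, -1.4]
width: 0.273
gripper_force: 25.0
clock: 12.65
position: [0.673, -0.1354, 0.1073]
ee_rot: [3.13, 0.267, 0.001]
force: [-1.8, 0.6, 5.0]
width: 0.277
gripper_force: 25.0
(array([-0.01, -0.04,  0.03]), array([ 0., -0., -0.]))
```

View pics/s6.png

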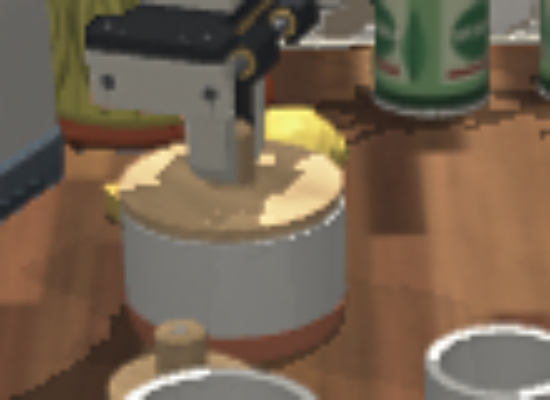

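The large lid is seated. I'll release and move to the small lid, turning 30° so the gripper body stays clear of the large knob.

```bash
python3 -m creep '5 0 0 0 0 0 0;5 0 0 0 0 0 0;5 0 0 0 0 0 0;5 0 0 -2 0 0 0;5 0 0 -6.3 0 0 0' && python3 -m creep '5 0 0 0 0 0 0;5 -.6 -4 0 0 0 10;5 -1.2 -8 0 0 0 20;5 -1.8 -12 0 0 0 30;5 -1.8 -12 0 0 0 30' && python3 -m creep '5 0 0 2 0 0 0;5 0 0 2 0 0 0;5 0 0 2 0 0 0'&& python3 -c "
from h import *
print(go([.6342,-.0196,.049],-20))"
```

```text
clock: 13.32
position: [0.6718, -0.1352, 0.1697]
ee_rot: [-3.129, -0.267, 0.005]
force: [1.5, 0.2, 0.1]
width: 0.543
gripper_force: 0.0
clock: 13.95
position: [0.634, -0.0151, 0.1702]
ee_rot: [-3.092, 0.545, 0.001]
force: [0.8, -0.5, 0.0]
width: 0.544
gripper_force: 0.0
clock: 14.32
position: [0.6351, -0.0209, 0.1503]
ee_rot: [3.092, -0.552, 0.001]
force: [0.4, -1.3, 0.2]
width: 0.546
gripper_force: 0.0
(array([-0.13, -0.09, 10.13]), array([ 0. , -0. , -0.3]))
```

```bash
python3 -m creep '5 -.08 -.06 4 0 0 0;5 -.08 -.06 7.5 0 0 0;5 -.08 -.06 9.6 0 0 0;5 -.08 -.06 10.1 0 0 0;5 -.08 -.06 10.1 0 0 0' && python3 -m creep '0 0 0 0 0 0 0;0 0 0 0 0 0 0;0 0 0 0 0 0 0;0 0 0 0 0 0 0;0 0 0 0 0 0 0' 25 && python3 -m creep '0 0 0 -2 0 0 0;0 0 0 -5 0 0 0;0 0 0 -8 0 0 0;0 0 0 -11 0 0 0;0 0 0 -11 0 0 0' && python3 -m creep '0 -4 2.5 0 0 0 0;0 -8 5 0 0 0 0;0 -12 7.5 0 0 0 0;0 -14.1 8.8 0 0 0 0;0 -14.1 8.8 0 0 0 0' && python3 -m creep '0 0 0 1.5 0 0 0;0 0 0 1.5 0 0 0;0 0 0 1.5 0 0 0'
python3 - <<'E'
from h import *
im=vision.get_image('scene');cv2.imwrite('pics/s7.png',cv2.resize(im[160:270,280:410,::-1],None,fx=5,fy=5))
print(go([.4722,-.0539,.095],-20))
E
```

```text
clock: 14.95
position: [0.6347, -0.0195, 0.0495]
ee_rot: [-3.093, 0.552, -0.001]
force: [0.7, -0.3, 0.4]
width: 0.543
gripper_force: 0.0
clock: 15.58
position: [0.6345, -0.0193, 0.0493]
ee_rot: [-3.093, 0.552, -0.001]
force: [-0.6, -0.4, 5.3]
width: 0.279
gripper_force: 25.0
clock: 16.2
position: [0.6356, -0.0193, 0.161]
ee_rot: [-3.092, 0.552, -0.007]
force: [-0.2, -0.1, -1.1]
width: 0.275
gripper_force: 25.0
clock: 16.82
position: [0.469, -0.0536, 0.1579]
ee_rot: [3.092, -0.553, -0.004]
force: [1.2, 0.0, 0.1]
width: 0.278
gripper_force: 25.0
clock: 17.2
position: [0.4719, -0.053, 0.1436]
ee_rot: [3.093, -0.551, -0.0]
force: [0.4, 0.2, -1.0]
width: 0.276
gripper_force: 25.0
(array([0.06, 0.08, 4.88]), array([ 0. , -0. , -0.2]))
```

View pics/s7.png

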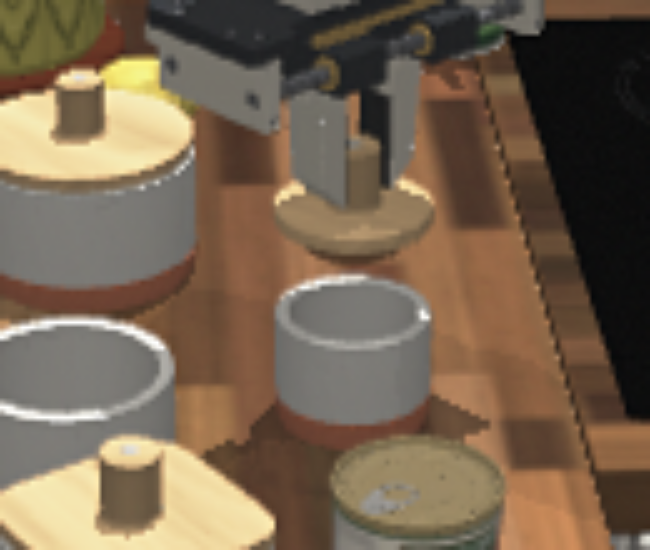

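The small lid is centred over its jar: lid x 274–435, rim 275–431. The large and square lids sit flush. Lowering.

```bash
python3 -m creep '0 .04 .05 1.6 0 0 0;0 .04 .05 3 0 0 0;0 .04 .05 3.9 0 0 0;0 .04 .05 4.4 0 0 0;0 .04 .05 4.7 0 0 0' && python3 -m creep '0 0 0 .1 0 0 0;0 0 0 .2 0 0 0;0 0 0 .2 0 0 0;0 0 0 .2 0 0 0'
python3 - <<'E'
from h import *
im=vision.get_image('scene');cv2.imwrite('pics/s8.png',cv2.resize(im[180:260,300:410,::-1],None,fx=5,fy=5))
print(go([.4722,-.0539,.095],-20))
E
```

```text
clock: 17.88
position: [0.4717, -0.0537, 0.0966]
ee_rot: [3.093, -0.552, -0.0]
force: [0.7, 0.2, -0.6]
width: 0.277
gripper_force: 25.0
clock: 18.38
position: [0.4718, -0.0537, 0.0952]
ee_rot: [-3.093, 0.552, -0.001]
force: [-1.9, -0.2, 7.2]
width: 0.276
gripper_force: 25.0
(array([0.04, 0.01, 0.02]), array([-0. , -0. , -0.2]))
```

View pics/s8.png

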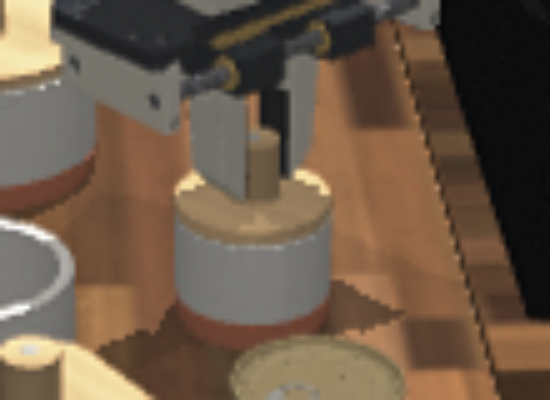

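The small lid is seated. I'll go to the medium lid.

```bash
python3 -m creep '5 0 0 0 0 0 0;5 0 0 0 0 0 0;5 0 0 0 0 0 0;5 0 0 -2 0 0 0;5 0 0 -6 0 0 0' && python3 -m creep '5 0 0 -2 0 0 0;5 -3 -4.8 -2 0 0 0;5 -6 -9.6 -2 0 0 0;5 -9.4 -15 -2 0 0 0;5 -9.4 -15 -2 0 0 0' && python3 -m creep '5 -3 -4.8 0 0 0 0;5 -6 -9.6 0 0 0 0;5 -8.4 -13.5 0 0 0 0;5 -9.4 -15.1 0 0 0 0;5 -9.4 -15.1 0 0 0 0' && python3 -m creep '5 0 0 2 0 0 0;5 0 0 2 0 0 0;5 0 0 2 0 0 0'&& python3 -c "
from h import *
print(go([.398,.293,.049],-20))"
```

```text
clock: 19.05
position: [0.4705, -0.0537, 0.1542]
ee_rot: [3.092, -0.552, -0.005]
force: [0.9, -0.8, 0.3]
width: 0.546
gripper_force: 0.0
clock: 19.68
position: [0.4341, 0.1244, 0.1748]
ee_rot: [-3.093, 0.539, 0.001]
force: [-0.1, -0.5, 0.2]
width: 0.547
gripper_force: 0.0
clock: 20.3
position: [0.3993, 0.2943, 0.1745]
ee_rot: [3.093, -0.549, -0.0]
force: [-0.3, -0.0, -0.3]
width: 0.546
gripper_force: 0.0
clock: 20.68
position: [0.4, 0.2927, 0.1551]
ee_rot: [3.092, -0.554, 0.0]
force: [0.1, -0.2, 0.1]
width: 0.547
gripper_force: 0.0
(array([-0.2 ,  0.03, 10.61]), array([ 0. , -0. , -0.3]))
```

```bash
python3 -m creep '5 -.1 0 4 0 0 0;5 -.1 0 7.5 0 0 0;5 -.1 0 10 0 0 0;5 -.1 0 10.6 0 0 0;5 -.1 0 10.6 0 0 0' && python3 -m creep '0 0 0 0 0 0 0;0 0 0 0 0 0 0;0 0 0 0 0 0 0;0 0 0 0 0 0 0;0 0 0 0 0 0 0' 25 && python3 -m creep '0 0 0 -2.5 0 0 0;0 0 0 -6 0 0 0;0 0 0 -10 0 0 0;0 0 0 -13.5 0 0 0;0 0 0 -13.5 0 0 0' && python3 -m creep '0 3.5 2.4 0 0 0 0;0 8 5.5 0 0 0 0;0 12.5 8.6 0 0 0 0;0 17 11.6 0 0 0 0;0 20 13.7 0 0 0 0' && python3 -m creep '0 2 1.4 0 0 0 0;0 2.5 1.7 0 0 0 0;0 2.5 1.7 3 0 0 0;0 2.5 1.7 3 0 0 0;0 2.5 1.7 3 0 0 0'
python3 - <<'E'
from h import *
im=vision.get_image('scene');cv2.imwrite('pics/s9.png',cv2.resize(im[170:290,230:370,::-1],None,fx=5,fy=5))
print(go([.5567,.071,.103],-20))
E
```

```text
clock: 21.3
position: [0.3989, 0.2941, 0.0493]
ee_rot: [-3.092, 0.552, -0.001]
force: [0.5, 0.4, 0.4]
width: 0.543
gripper_force: 0.0
clock: 21.92
position: [0.3986, 0.2942, 0.0492]
ee_rot: [-3.092, 0.552, -0.001]
force: [-1.2, -0.9, 5.7]
width: 0.276
gripper_force: 25.0
clock: 22.55
position: [0.3996, 0.2951, 0.1862]
ee_rot: [-3.089, 0.551, -0.005]
force: [-0.0, 0.3, -1.7]
width: 0.277
gripper_force: 25.0
clock: 23.18
position: [0.5393, 0.0935, 0.1826]
ee_rot: [3.091, -0.555, -0.001]
force: [0.1, 0.2, -1.4]
width: 0.276
gripper_force: 25.0
clock: 23.8
position: [0.556, 0.0727, 0.1541]
ee_rot: [-3.093, 0.55, 0.001]
force: [-0.8, -0.7, 0.6]
width: 0.274
gripper_force: 25.0
(array([0.08, 0.14, 5.15]), array([-0. , -0. , -0.2]))
```

View pics/s9.png

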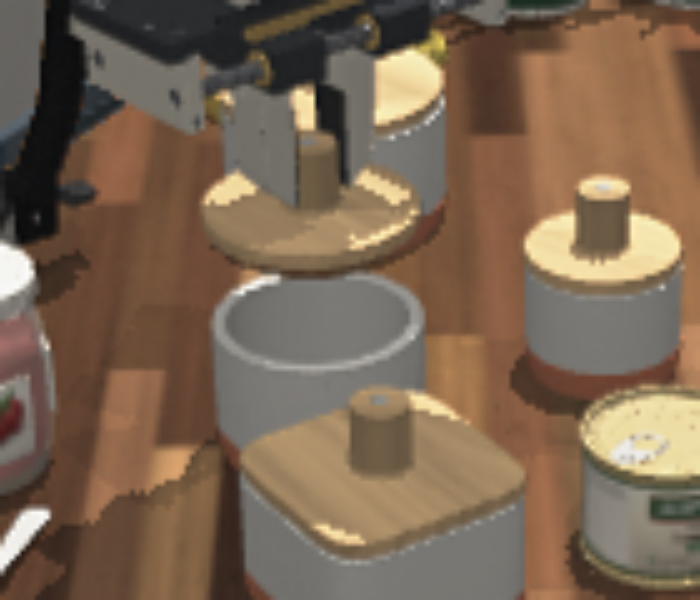

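The medium lid sits about 2 mm left of its jar (lid x 202–420, rim 212–425, part of it parallax). I'll shift 1.5 mm along tool y and lower.

```bash
python3 -m creep '0 0 .15 1.6 0 0 0;0 0 .15 3 0 0 0;0 0 .15 4 0 0 0;0 0 .15 4.5 0 0 0;0 0 .15 4.7 0 0 0' && python3 -m creep '0 0 0 .1 0 0 0;0 0 0 .2 0 0 0;0 0 0 .3 0 0 0;0 0 0 .4 0 0 0;0 0 0 .4 0 0 0'
python3 - <<'E'
from h import *
im=vision.get_image('scene');cv2.imwrite('pics/s10.png',cv2.resize(im[180:280,240:370,::-1],None,fx=5,fy=5))
print(go([.5567,.071,.103],-20))
E
```

```text
clock: 24.48
position: [0.5557, 0.0703, 0.1063]
ee_rot: [3.093, -0.552, -0.001]
force: [-0.2, 0.6, -1.3]
width: 0.278
gripper_force: 25.0
clock: 25.1
position: [0.5559, 0.0704, 0.1033]
ee_rot: [-3.093, 0.552, -0.001]
force: [-1.7, -0.0, 5.8]
width: 0.278
gripper_force: 25.0
(array([ 0.06, -0.09,  0.02]), array([-0. , -0. , -0.2]))
```

View pics/s10.png

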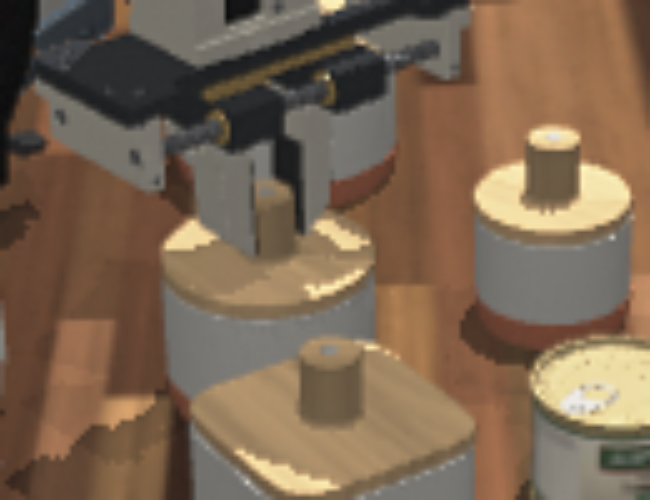

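The medium lid is seated flush. I'll release, back away and take a final look.

```bash
python3 -m creep '5 0 0 0 0 0 0;5 0 0 0 0 0 0;5 0 0 0 0 0 0;5 0 0 -2 0 0 0;5 0 0 -6 0 0 0' && python3 -m creep '5 0 0 -4 0 0 0;5 0 0 -8 0 0 0;5 -4 3 -10 0 0 0;5 -8 8 -10 0 0 0;5 -8 13 -10 0 0 0' && python3 -m creep '5 0 0 0 0 0 0;5 0 6 0 0 0 0;5 0 12 0 0 0 0;5 0 18 0 0 0 0;5 0 18 0 0 0 0'
python3 - <<'E'
from h import *
im=vision.get_image('scene');a=cv2.resize(im[170:310,240:400,::-1],None,fx=3.75,fy=3.75)
cv2.imwrite('pics/s11.png',a)
im=vision.get_image('top');cv2.imwrite('pics/t11.png',cv2.resize(im[140:340,150:460,::-1],None,fx=2.5,fy=2.5))
E
```

```text
clock: 25.78
position: [0.5546, 0.0702, 0.1619]
ee_rot: [3.091, -0.552, -0.005]
force: [2.0, 0.7, 0.9]
width: 0.544
gripper_force: 0.0
clock: 26.4
position: [0.4332, -0.0238, 0.2629]
ee_rot: [-3.093, 0.547, 0.0]
force: [1.5, -0.9, 0.4]
width: 0.54
gripper_force: 0.0
clock: 27.02
position: [0.3723, -0.1963, 0.2629]
ee_rot: [3.09, -0.562, 0.001]
force: [0.4, 0.5, 0.1]
width: 0.544
gripper_force: 0.0
```

View pics/s11.png

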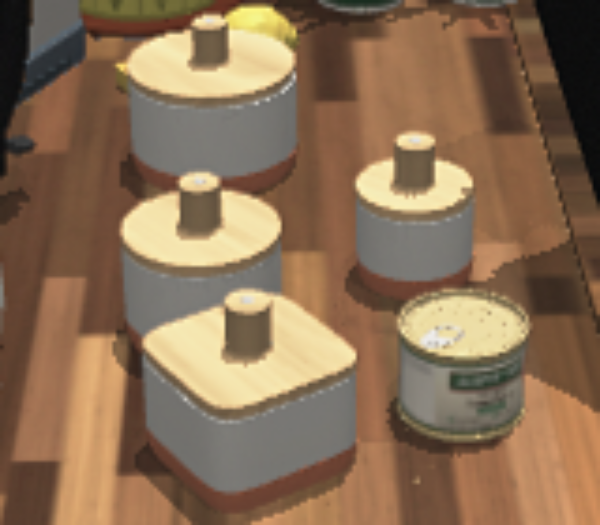

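View pics/t11.png

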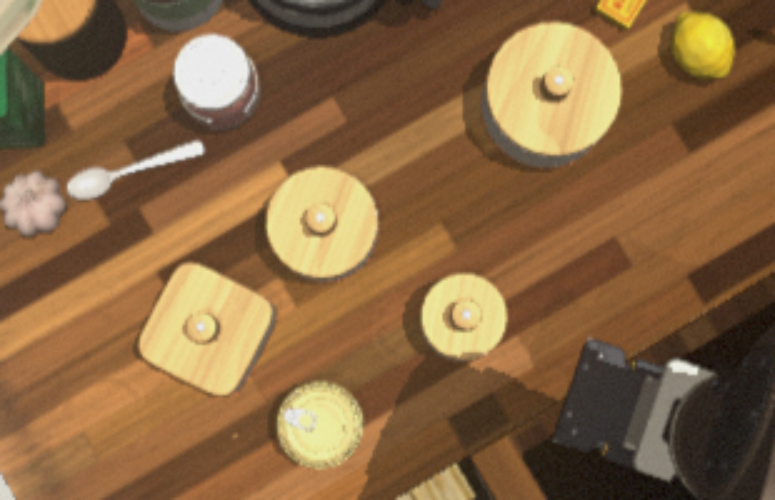

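All four lids sit level on their own jars, the jam jar and tin haven't moved, and the arm is clear.

```bash
python3 -c "
from cell import job
print(job.sign_off())"
```

```text
the job is handed in; nothing more can be done
None
```

All four jars are closed with their matching lids, each looking level and fully seated in the final pictures; the jars, jam jar and tin look unmoved, and the job was handed in after about 27 s of robot time.

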